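Set the transport lock of a bench mixer

ROBOT

A 7-joint arm with a two-finger parallel gripper is mounted at the origin on the work surface. World frame = base frame: x ahead of the robot, y to its left, z up, the work surface at z = 0. Lengths are in m, angles in rad, forces in N, time in s.
With the tool pointing down it reaches from about 0.4 to 0.9 m from the base axis. Payload 5.6 kg.
Tool frame: the origin (TCP) lies midway between the tips of the shut fingers; the grasp point (between the pads) lies 19 mm behind it; z points along the fingers, y is the line along which they close (so a half turn about z gives the same grasp; the last joint's range is limited). The gripper opens to 92 mm and grips with 3 to 60 N. Pads are 20 mm wide; open, the fingers measure 128 mm over their backs; the gripper's body (75 mm by 189 mm) begins 69 mm behind the grasp point.
Start: joints at [-1.357, 0.468, -0.012, 1.603, 0.006, 1.071, -0.056], TCP at [0.165, 0.629, 0.215] pointing down, gripper open.
Joint ranges: [-2.53, 2.53], [-0.31, 2.02], [-1.57, 1.55], [0.28, 2.44], [-1.29, 4.43], [0.15, 1.84], [-2.92, 2.92]. Speed limits (rad/s): [2.57, 2.57, 3.14, 3.14, 3.14, 3.14, 3.14].

INTERFACE

Orientations are given as a 3x3 rotation matrix whose columns are the frame's x, y, z axes.
In Python, from station import env, effector, solver, viewer, workorder, search_frame, tip_of gives the robot as it stands. Calls block until the motion is done:
- env.reach(position, orientation): joint-space move of the TCP to a pose.
- env.movel(position, frame=None, rate=0.15): straight line of the TCP; frame=None keeps the orientation; rate is the mean speed in m/s.
- env.goto_joints(angles): joint-space move.
- effector.release() and effector.grasp(squeeze=None): open the fingers fully, or close them until they stop; squeeze is the grip in N (None keeps the last).
- env.pause(seconds).
- solver.inverse_kinematics(position, orientation): joint angles nearest the present ones, or None.
- env.sense(): the state.
- viewer.read_camera(name): name is "side" or "top" or "wrist"; returns (picture, depth): 420x560x3 uint8, red, green, blue; 420x560 float32, m along the optical axis (not along the pixel's ray), 0 where there is no reading.
- viewer.camera_info(name): a dict with "intrinsics" (3x3 intrinsics, pixels), "eye" and "rotation" of the camera in the world; the wrist camera has in their place "T_tool_cam" (4x4, takes a point from camera to tool coordinates, whose origin is the TCP and whose axes are the flange's). Camera axes: x right, y up, looking along -z (the intrinsics and any distortion apply to the point x, -y, -z); pixel columns grow to the right and rows downward; lengths in m; the calibration is good to about 2 mm. The wrist camera is an equidistant fisheye: a pixel r from the principal point sees the ray r / f radians off the axis. A picture is of the moment at which its call begins: read the wrist's pose just before it. camera_info takes no time and is no camera call.
A pose or a line that the arm cannot do raises env.PlanningError and nothing moves.
- workorder.finish_job(): hands the job in; it is judged then, once.
Trained networks look in the newest picture that a camera, given by its name, has taken for a name from the list of things; names that differ only in an ending like _2 or _b are one class to them, and where a whole thing is asked for, a point or a joint stands for the part that bears it (a point fixed in the world has none). Each returns a list of dicts, best first, with "score" (0 to 1); they miss things now and then, are a little off and sometimes report something else, mostly with a low value. They report only what shows in the picture. A call takes as long as a camera call.
- search_frame(camera, name): "at" ([x, y, z] in m, in world coordinates, good to about 4 mm: the middle of the surface that is visible of it).
- tip_of(camera, name): "at" ([x, y, z] in m, in world coordinates, good to about 4 mm: a listed point, or the origin of a listed thing).
The state is a dict: "t": time; "joint_positions": joint angles; "joint_velocities": joint speeds; "tau": joint torques, N m; "ee_pos": TCP position; "tcp_rot": TCP orientation; "wrist_force": force on the tool from outside, world axes, zero at the start; "moment": the same for the moment, N m; "gripper_width": finger opening in m; "grasp_force": force on a finger pad.
Only numpy, scipy, OpenCV 4.12 (cv2) and the standard library are available. Lean on these libraries where they do the work, as an engineer would, in place of code of your own. Each camera call takes 0.05 s, during which the arm holds its last target. There are 200 camera calls.

TASK

Set the transport lock on the bench mixer before it is moved: press the red spring plunger gently all the way down into its housing and, keeping it down, slide the blue keeper by its cross rod fully home until its catch bar lies over the plunger's groove. Then let go, so that the plunger rises and is trapped under the keeper, and leave the bottles and the jar alone.

Things in the scene. Friction and masses are not known exactly. Their poses are not given: they have to be found in the camera images.
- mixer: White bench mixer, fixed, 260 mm (x) by 360 mm (y), deck 70 mm above the bench; origin under its centre, on the bench. +y half: platform (top 85 mm up) with bottles. -y half: the lock, in a dark steel housing 170 mm (x) by 84 mm (y) standing on spacers in slotted holes, so the whole lock sits 0 to 16 mm higher and up to 7 mm off along x from the nominal points below: feel for it.
- press_point (a point): Nominal centre of the red plunger's flat top when up, 112 mm above the bench; fixed to the mixer, axes as the mixer's. The real one is 0 to 16 mm higher, up to 7 mm off along x. About it the red block runs x -35 to +44 mm, 40 mm wide: flat to press on x -15 to +44, groove 3.5 mm deep x -26 to -15, ridge level with the flat x -35 to -26. The housing top is 20 mm below the raised flat.
- plunger (a joint): How far the plunger is pressed straight down, m: 0 up, 0.017 on a hard stop. Its spring needs 4 N to start, 14.8 N at 0.012, 19.3 N at the stop. It must be pressed past 0.012 for the keeper to pass, else the ridge blocks it. Trapped and let go it rests near 0.0085. The lock is delicate: over 35 N on it in all (down and sideways together) damages it.
- rod_point (a point): Nominal middle of the keeper's blue cross rod with the keeper back (same offsets): 10 mm thick, 70 mm long along y, underside 9 mm above the raised flat. On its -x side the keeper is an open window down to the flat, x -38 to +22 mm about the press point, 54 mm wide. Closed fingertips press the flat there, slide along it to +x, still pressing, and push the rod; the flat stays under them to the end.
- catch_point (a point): Nominal middle of the underside of the keeper's blue catch bar with the keeper back (same offsets), 12 mm lower than the raised flat: 8 mm wide (x), 5 mm thick, 70 mm long (y), 69 mm to -x of the rod. Keeper home, it lies over the groove.
- keeper (a joint): How far the keeper has slid to the mixer's +x, m: 0 back, 0.0215 fully home on a hard stop. A return spring pulls it back with 2 N (back) to 4 N (home). It must be within 1.5 mm of the stop when the plunger is let up, or the bar misses the groove; trapped it rests near 0.020.
- white_bottle: White bottle with a red cap, 52 mm across, 95 mm tall, standing on the mixer's platform; origin at the centre of its underside. Leave alone.
- amber_jar: Amber jar with a red cap, 56 mm across, 75 mm tall, standing on the mixer's platform; origin at the centre of its underside. Leave alone.
- blue_cap_bottle: White bottle with a blue cap, 54 mm across, 100 mm tall, standing on the bench beyond the lock's -y side; origin at the centre of its underside. Leave alone.

How it is judged:
On the way, in this order (a step that is already met when the one before it is completed fails the run):
1. the plunger is pressed down at least 11.5 mm with the keeper still back (value of joint plunger above 0.0115 m and value of joint keeper below 0.008 m), for 0.05 s.
2. the keeper is slid home over the plunger (value of joint keeper above 0.0192 m), for 0.05 s.
At the end, for the whole second after the job is handed in: The keeper is home (18 mm or more of its 21.5 mm), the plunger is let up and rests trapped under it, 7 to 10.5 mm down, both still (value of joint keeper above 0.018 m and value of joint plunger between 0.007 and 0.0105 m and velocity of joint keeper between -0.005 and 0.005 m/s and velocity of joint plunger between -0.005 and 0.005 m/s); the robot touches nothing.
It fails at once if the robot pushes on the mixer or its lock with more than 35 N (contact force between any of the fingers, the arm and mixer above 35 N).
It fails at once if a bottle or the jar is moved by more than 15 mm or tipped (distance of any of white_bottle, amber_jar, blue_cap_bottle from where it was at the start of the episode above 0.015 m or angle between any of white_bottle, amber_jar, blue_cap_bottle's own z axis and vertical above 0.3 rad).
It also fails if it takes over 58 s, if anything falls off the work surface, if the arm or the gripper's body presses on something with over 40 N, if the wrist force passes 120 N, or if a joint passes its speed limit or range.

## Working session

There is one attempt and no reset: what is moved stays moved. The work goes in short steps, each a Python script; the robot and the scene stay as the last script left them, time stands still between calls to the robot, and variables do not carry over. Pictures are saved under pics/ and viewed, at most 10 in all, crops included, and the job is handed in when it is done.

```bash
mkdir -p pics; ls; python3 - <<'E'
from station import *
import cv2, numpy as np
s=env.sense(); print(s['t'],s['ee_pos'],s['wrist_force'],s['tcp_rot'])
for c in ['top','side']:
    p,d=viewer.read_camera(c); cv2.imwrite(f'pics/{c}0.png',p[:,:,::-1]); np.save(f'{c}d.npy',d); np.save(f'{c}p.npy',p)
    i=viewer.camera_info(c); print(c,i)
    for n in ['mixer','press_point','rod_point','catch_point','white_bottle','amber_jar','blue_cap_bottle']:
        r=tip_of(c,n); print(n,[(np.round(q['at'],4).tolist(),round(q['score'],2)) for q in r[:2]])
print(env.sense()['t'])
E
```

```text
pics
0.0 [0.16503483 0.62809058 0.21361868] [-0.43804529  0.00494921 -0.29405434] [[-9.67187191e-01  2.54064629e-01 -3.20330547e-04]
 [ 2.54064794e-01  9.67185599e-01 -1.75982535e-03]
 [-1.37290282e-04 -1.78346525e-03 -9.99998400e-01]]
top {'intrinsics': array([[450.50004874,   0.        , 279.38912267],
       [  0.        , 450.50004874, 214.02604463],
       [  0.        ,   0.        ,   1.        ]]), 'eye': array([ 0.38738226, -0.010935  ,  1.01053185]), 'rotation': array([[ 0.04187628,  0.97334056, -0.22550951],
       [-0.99912187,  0.04110503, -0.00811634],
       [ 0.00136961,  0.22565136,  0.97420716]])}
mixer [([0.6107, 0.1505, 0.0], 0.92)]
press_point [([0.5776, 0.0407, 0.1115], 0.9), ([0.5396, 0.0537, 0.0991], 0.7)]
rod_point [([0.6057, 0.0307, 0.1292], 0.95)]
catch_point [([0.5359, 0.0543, 0.0986], 0.87)]
white_bottle [([0.6798, 0.2051, 0.0875], 0.98)]
amber_jar [([0.5794, 0.1696, 0.0877], 0.62)]
blue_cap_bottle [([0.4918, -0.1223, 0.0012], 0.65)]
side {'intrinsics': array([[533.39390319,   0.        , 284.33981248],
       [  0.        , 533.39390319, 204.32067838],
       [  0.        ,   0.        ,   1.        ]]), 'eye': array([0.28877764, 0.69661189, 0.55512023]), 'rotation': array([[-0.92066381,  0.2069992 , -0.33095237],
       [-0.39033996, -0.48040406,  0.78539586],
       [ 0.00358545,  0.85226948,  0.52309069]])}
mixer []
press_point [([0.5809, 0.0357, 0.1101], 0.82)]
rod_point [([0.6028, 0.0344, 0.1207], 0.77)]
catch_point [([0.5392, 0.049, 0.0984], 0.57)]
white_bottle [([0.6782, 0.2069, 0.0847], 0.87)]
amber_jar [([0.5842, 0.1745, 0.0818], 0.68)]
blue_cap_bottle [([0.4904, -0.1233, -0.0015], 0.89)]
0.8
```

View pics/top0.png

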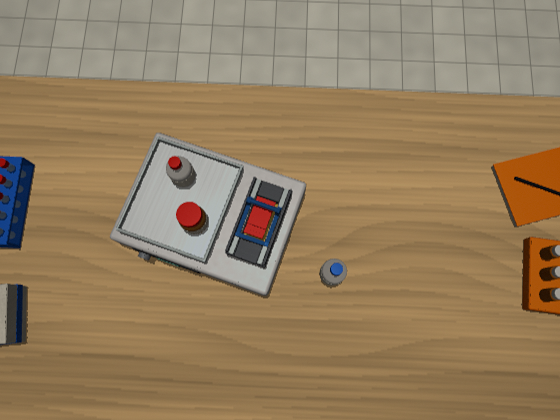

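View pics/side0.png

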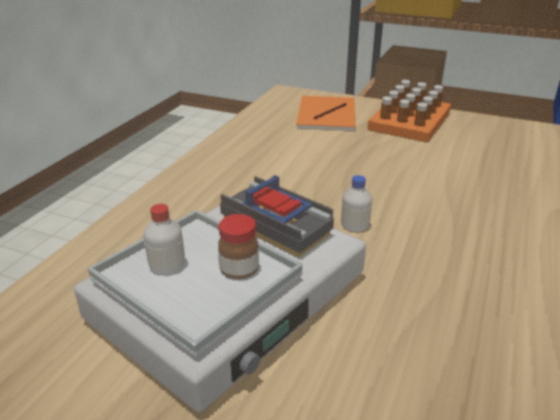

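The top view shows the mixer at about (210,215) px, with the lock's red plunger at (260,218) and its blue keeper around it. The platform with the bottle (178,168) and the jar (190,215) is to the left, and the blue-cap bottle is at (334,271). The side view agrees, so mixer +x points up the picture, tilted right. Next I'll fit the yaw and take a closer look with the wrist camera.

```bash
cat > h.py <<'E'
from station import *
import cv2, numpy as np
def cloud(d,i):
    K=i['intrinsics']; v,u=np.mgrid[:d.shape[0],:d.shape[1]]
    P=np.stack([(u-K[0,2])/K[0,0]*d,-(v-K[1,2])/K[1,1]*d,-d],-1)
    return P@i['rotation'].T+i['eye']
def R(yaw):  # tool x = -mixer x, z down
    c,s=np.cos(yaw),np.sin(yaw); x=np.array([-c,-s,0]); z=np.array([0,0,-1.]); return np.stack([x,np.cross(z,x),z],1)
def wcloud(d,i,s):
    """wrist camera: world point at each pixel (equidistant fisheye, depth along the axis)"""
    K=i['intrinsics']; v,u=np.mgrid[:d.shape[0],:d.shape[1]]
    a=(u-K[0,2])/K[0,0]; b=(v-K[1,2])/K[1,1]; th=np.hypot(a,b)+1e-9; k=np.tan(th)/th
    P=np.stack([a*k*d,-b*k*d,-d],-1); T=i['T_tool_cam']
    return (P@T[:3,:3].T+T[:3,3])@s['tcp_rot'].T+s['ee_pos']
E
python3 - <<'E'
from h import *
i=viewer.camera_info('top'); d=np.load('topd.npy'); W=cloud(d,i)
m=(d>0)&(W[...,2]>0.055)&(W[...,2]<0.2)&(np.abs(W[...,0]-.61)<.26)&(np.abs(W[...,1]-.13)<.27)
n,l,st,c=cv2.connectedComponentsWithStats(m.astype(np.uint8)); k=1+np.argmax(st[1:,4])
P=W[l==k]; P=P[(P[:,2]<.08)]
r=cv2.minAreaRect(P[:,:2].astype(np.float32)); print(r,np.median(P[:,2]))
b=cv2.boxPoints(r); e=[b[1]-b[0],b[2]-b[1]]; y=max(e,key=np.linalg.norm); y=y*np.sign(y[1]); y/=np.linalg.norm(y)
yaw=np.arctan2(-y[0],y[1]); print('yaw',yaw)
s=env.sense()
env.movel(s['ee_pos']+[0,0,.06]) 
env.reach(np.array([0.579,0.037,0.29]),R(yaw)); effector.grasp(10)
wi=viewer.camera_info('wrist'); print(wi)
s=env.sense(); print(s['t'],s['ee_pos'],s['wrist_force'],s['gripper_width'])
p,d=viewer.read_camera('wrist'); cv2.imwrite('pics/w0.png',p[:,:,::-1]); np.savez('w0.npz',p=p,d=d,ee=s['ee_pos'],R=s['tcp_rot'],yaw=yaw)
for n in ['mixer','press_point','rod_point','catch_point']:
    print(n,[(np.round(q['at'],4).tolist(),round(q['score'],2)) for q in tip_of('wrist',n)[:2]])
E
```

```text
((0.6071832776069641, 0.1492028534412384), (0.3587525188922882, 0.26341235637664795), 72.75556182861328) 0.06866455984141961
yaw -0.30097207
{'intrinsics': array([[325.1922621 ,   0.        , 275.85578105],
       [  0.        , 325.1922621 , 208.26653502],
       [  0.        ,   0.        ,   1.        ]]), 'T_tool_cam': array([[ 8.13817348e-04,  9.66798149e-01,  2.55539972e-01,
         7.12526554e-02],
       [ 9.99998418e-01, -1.19102280e-03,  1.32136892e-03,
         6.92965702e-04],
       [ 1.58185096e-03,  2.55538493e-01, -9.66797588e-01,
        -1.71416230e-01],
       [ 0.00000000e+00,  0.00000000e+00,  0.00000000e+00,
         1.00000000e+00]])}
5.25 [0.57898496 0.03700155 0.28999881] [ 0.49248537  0.15872113 -0.00066716] 0.0001693144574605529
mixer [([0.6101, 0.1462, -0.0011], 0.59), ([0.6014, 0.032, 0.131], 0.56)]
press_point [([0.5792, 0.0442, 0.113], 0.66)]
rod_point [([0.5997, 0.0321, 0.128], 0.93)]
catch_point [([0.5361, 0.0482, 0.1], 0.89)]
```

View pics/w0.png

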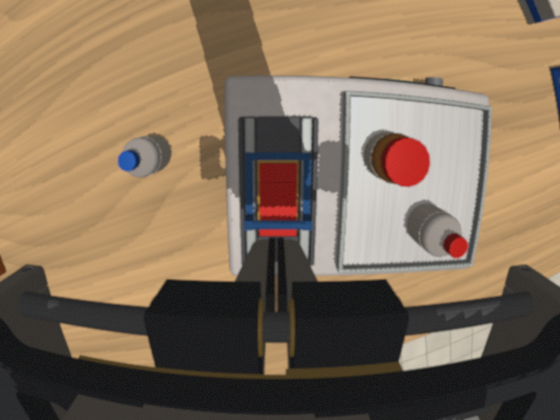

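```bash
python3 - <<'E'
from h import *
z=np.load('w0.npz'); s=dict(ee_pos=z['ee'],tcp_rot=z['R']); W=wcloud(z['d'],viewer.camera_info('wrist'),s)
hsv=cv2.cvtColor(z['p'],cv2.COLOR_RGB2HSV).astype(int); H,S,V=hsv[...,0],hsv[...,1],hsv[...,2]
c=np.array([.6072,.1492]); y=-.30097; ex=np.array([np.cos(y),np.sin(y)]); ey=np.array([-ex[1],ex[0]])
X=(W[...,:2]-c)@ex; Y=(W[...,:2]-c)@ey; Z=W[...,2]
lock=(np.abs(X)<.1)&(Y<-.05)&(Y>-.17)&(Z>.07)&(z['d']>0)
q=[1,5,25,50,75,95,99]
for n,m in [('red',((H<8)|(H>172))&(S>140)),('blue',(H>100)&(H<130)&(S>100))]:
    m=m&lock; print(n,m.sum(),np.where(m)[1].min(),np.where(m)[1].max(),np.where(m)[0].min(),np.where(m)[0].max())
    for a,A in zip('XYZ',(X,Y,Z)): print(a,np.round(np.percentile(A[m],q),4))
    h,e=np.histogram(X[m],np.arange(-.06,.08,.004))
    for k in range(len(h)):
        if h[k]>5:
            mm=m&(X>=e[k])&(X<e[k+1]); print(round(e[k],3),h[k],np.round(np.percentile(Z[mm],[10,50,90]),4))
E
```

```text
red 2303 258 297 163 236
X [-0.0237 -0.0215 -0.0075  0.0085  0.026   0.0517  0.0544]
Y [-0.1325 -0.131  -0.1226 -0.113  -0.1035 -0.0957 -0.0939]
Z [0.1041 0.1214 0.1243 0.1252 0.1257 0.1265 0.127 ]
-0.028 15 [0.1221 0.1233 0.124 ]
-0.024 151 [0.1242 0.1253 0.1262]
-0.02 151 [0.1246 0.1253 0.1262]
-0.016 111 [0.121  0.1219 0.1227]
-0.012 145 [0.121  0.122  0.1228]
-0.008 143 [0.1208 0.1221 0.1232]
-0.004 148 [0.1245 0.1254 0.1264]
0.0 134 [0.1245 0.1254 0.1263]
0.004 124 [0.1243 0.1255 0.1263]
0.008 142 [0.1245 0.1253 0.1263]
0.012 132 [0.1244 0.1254 0.1263]
0.016 118 [0.1244 0.1254 0.1265]
0.02 144 [0.1244 0.1254 0.1262]
0.024 131 [0.1246 0.1256 0.1264]
0.028 125 [0.1245 0.1253 0.1262]
0.032 136 [0.1244 0.1254 0.1262]
0.036 13 [0.0837 0.1239 0.1245]
0.048 137 [0.1246 0.1254 0.1263]
0.052 82 [0.1245 0.1254 0.1262]
0.06 16 [0.0882 0.103  0.1046]
blue 1784 241 356 152 399
X [-0.0346 -0.0335 -0.025   0.0097  0.0338  0.0387  0.0404]
Y [-0.1492 -0.147  -0.142  -0.112  -0.0843 -0.0792 -0.0766]
Z [0.1052 0.1169 0.118  0.1188 0.1421 0.1445 0.1451]
-0.036 189 [0.1173 0.1183 0.1192]
-0.032 221 [0.1172 0.1182 0.1192]
-0.028 53 [0.1162 0.1181 0.1191]
-0.024 51 [0.1056 0.1182 0.1192]
-0.02 56 [0.1173 0.1184 0.1194]
-0.016 57 [0.1063 0.1184 0.1192]
-0.012 45 [0.117  0.1183 0.1189]
-0.008 56 [0.1171 0.1184 0.1195]
-0.004 53 [0.1173 0.1181 0.1189]
0.0 41 [0.1166 0.1183 0.119 ]
0.004 50 [0.1171 0.1183 0.1191]
0.008 47 [0.1177 0.1185 0.1196]
0.012 42 [0.1175 0.1184 0.1192]
0.016 53 [0.1174 0.1185 0.1193]
0.02 47 [0.1168 0.1183 0.1193]
0.024 61 [0.1168 0.1184 0.1192]
0.028 48 [0.1168 0.1184 0.1193]
0.032 352 [0.125  0.1423 0.1442]
0.036 228 [0.1431 0.1442 0.1449]
0.04 33 [0.1425 0.1434 0.1438]
```

The wrist view shows the red block at columns 258–297, rows 163–236, and the blue rod at about row 225. The depth gives these positions along mixer x:

| Feature | Position |
|---|---|
| Flat height | z = 0.1254 m |
| Lock offset, press X | about +0.0105 m |
| Rod face X | about 0.0325 m |
| Centreline Y | −0.113 m |

Next I'll descend and feel for contact.

```bash
cat >> h.py <<'E'
yaw=-.30097; c=np.array([.6072,.1492]); ex=np.array([np.cos(yaw),np.sin(yaw)]); ey=np.array([-ex[1],ex[0]])
def pt(X,Y,z): return np.r_[c+X*ex+Y*ey,z]
def st(n=1):
    """state in mixer axes: X,Y,z of the TCP; force X,Y,z"""
    s=env.sense(); e=s['ee_pos']; f=s['wrist_force']
    return s['t'],np.r_[(e[:2]-c)@ex,(e[:2]-c)@ey,e[2]],np.r_[f[:2]@ex,f[:2]@ey,f[2]]
def show(tag,b=0):
    t,p,f=st(); print(tag,round(t,2),np.round(p*1e3,1),np.round(f-b,1)); return p,f-b
E
python3 - <<'E'
from h import *
X,Y=.0135,-.113
env.movel(pt(X,Y,.16),R(yaw),.12); env.movel(pt(X,Y,.131),R(yaw),.05); env.pause(.3)
_,_,b=st(); np.save('b.npy',b); print('base',b)
z=.131; zc=None
while z>.104:
    z-=.001; env.movel(pt(X,Y,z),None,.02); env.pause(.05); p,f=show(round(z,4),b)
    if np.linalg.norm(f)>24: print('STOP'); break
    if f[2]>9: break
E
```

```text
base [-0.19680763  0.37506789  0.34916165]
0.13 8.07 [  13.5 -113.   130. ] [ 0.  -0.1 -0.2]
0.129 8.37 [  13.5 -113.   128.9] [ 1.5 -0.6 -0.2]
0.128 8.67 [  13.5 -113.   128. ] [ 0.9  0.2 -1.1]
0.127 8.97 [  13.5 -113.   127. ] [-0.5 -0.2 -0.2]
0.126 9.27 [  13.5 -113.   126. ] [ 0.6 -1.2 -1.2]
0.125 9.57 [  13.5 -113.   124.9] [-0.3 -0.2 -0.3]
0.124 9.87 [  13.7 -112.9  124.3] [ 0.1 -1.   1.6]
0.123 10.17 [  13.7 -113.   123.2] [-0.1 -0.3  3.6]
0.122 10.47 [  13.7 -112.9  122.1] [ 0.4 -0.7  3.8]
0.121 10.77 [  13.7 -112.9  121.2] [-0.1 -0.5  4.9]
0.12 11.07 [  13.6 -112.9  120.3] [-0.4 -0.5  6.6]
0.119 11.37 [  13.7 -112.9  119.4] [-1.4 -0.9  6.7]
0.118 11.67 [  13.7 -113.   118.5] [-1.  -0.7  7.8]
0.117 11.97 [  13.7 -113.   117.6] [-2.2 -0.7  9.3]
```

```bash
python3 - <<'E'
from h import *
b=np.load('b.npy'); X,Y=.0135,-.113; z=.117
while z>.1085:
    z-=.001; env.movel(pt(X,Y,z),None,.02); env.pause(.1); p,f=show(round(z,4),b)
    if f[2]>17 or np.linalg.norm(f)>24: break
env.pause(.2); ok=[show('hold',b)[1][2] for _ in range(3) if env.pause(.1) is None]
np.save('z.npy',z)
E
```

```text
0.116 12.32 [  13.7 -112.9  116.8] [-1.2 -0.7 10. ]
0.115 12.67 [  13.7 -113.   115.8] [-1.9 -1.7 10.5]
0.114 13.02 [  13.7 -112.9  115. ] [-1.6 -1.9 11.3]
0.113 13.37 [  13.7 -112.9  114.1] [-2.1 -2.1 11.3]
0.112 13.72 [  13.7 -112.9  113.2] [-3.  -1.3 13.1]
0.111 14.07 [  13.7 -112.9  112.3] [-2.2 -1.9 13.5]
0.11 14.42 [  13.7 -112.9  111.4] [-3.5 -1.6 14.2]
0.109 14.77 [  13.8 -113.   110.5] [-4.6 -2.  14.6]
0.108 15.12 [  13.7 -112.9  109.6] [-3.8 -2.1 15.5]
```

```bash
python3 - <<'E'
from h import *
b=np.load('b.npy'); X,Y=.0135,-.113; z=.1070
env.movel(pt(X,Y,z),None,.02); env.pause(.3); show('down',b); env.pause(.1); show('down',b)
X=.0135
while X<.040:
    X+=.002; env.movel(pt(X,Y,z),None,.02); env.pause(.05); p,f=show(round(X,4),b)
    if np.linalg.norm(f)>27: print('STOP'); break
print(X)
E
```

```text
down 16.17 [  13.7 -113.   108.7] [-4.8 -1.5 16.4]
down 16.27 [  13.7 -112.9  108.7] [-3.7 -1.4 16.8]
0.0155 16.57 [  13.8 -112.9  108.1] [-8.1 -1.7 16.7]
0.0175 16.87 [  14.6 -112.9  107.7] [-10.3  -2.2  17.8]
0.0195 17.17 [  16.2 -112.8  107.6] [-11.5  -1.6  18.5]
0.0215 17.47 [  18.2 -112.7  107.6] [-11.1  -1.7  17.5]
0.0235 17.77 [  20.1 -112.6  107.6] [-10.   -0.9  17.7]
0.0255 18.07 [  22.  -112.6  107.6] [-11.   -1.4  17.5]
0.0275 18.37 [  23.2 -112.5  107.4] [-13.3  -1.1  18.9]
0.0295 18.67 [  24.8 -112.5  107.4] [-13.6  -2.3  19.1]
0.0315 18.97 [  26.7 -112.5  107.3] [-14.2  -1.9  19.6]
0.0335 19.27 [  28.6 -112.5  107.4] [-14.9  -1.2  18.7]
0.0355 19.57 [  30.5 -112.5  107.3] [-15.2  -1.8  18.8]
0.0375 19.87 [  32.5 -112.5  107.3] [-15.4  -2.2  20.1]
0.0395 20.17 [  34.5 -112.5  107.3] [-15.2  -2.1  19.6]
0.0415 20.47 [  36.4 -112.5  107.3] [-14.4  -2.2  19.3]
0.04150000000000002
```

```bash
python3 - <<'E'
from h import *
b=np.load('b.npy'); Y=-.113; z=.1072; X=.0415; last=None
while X<.056:
    X+=.001; env.movel(pt(X,Y,z),None,.015); env.pause(.08); p,f=show(round(X,4),b)
    if np.linalg.norm(f)>28 or (last is not None and p[0]-last<.0003): print('STOP'); break
    last=p[0]
np.save('x.npy',X)
E
```

```text
0.0425 20.8 [  37.2 -112.5  107.4] [-14.7  -1.1  18.6]
0.0435 21.13 [  38.2 -112.5  107.3] [-16.2  -1.6  17.7]
0.0445 21.47 [  39.2 -112.5  107.4] [-15.8  -1.3  18.3]
0.0455 21.8 [  40.2 -112.5  107.3] [-15.7  -1.1  17.9]
0.0465 22.13 [  41.1 -112.5  107.4] [-16.5  -2.   18.4]
0.0475 22.47 [  42.1 -112.5  107.3] [-15.5  -1.7  18.3]
0.0485 22.8 [  43.1 -112.5  107.3] [-16.   -2.6  18.7]
0.0495 23.13 [  43.6 -112.5  107.3] [-16.6  -1.3  19.2]
0.0505 23.47 [  43.7 -112.5  107.3] [-19.8  -2.3  22.3]
STOP
```

```bash
python3 - <<'E'
from h import *
b=np.load('b.npy'); Y=-.113; z=.1072; X=.0503
while z<.121:
    z+=.001; env.movel(pt(X,Y,z),None,.02); env.pause(.05); p,f=show(round(z,4),b)
    if np.linalg.norm(f)>31: print('STOP'); break
    if f[2]<1.5 and z>.116: break
np.save('xz.npy',[X,z])
E
```

```text
0.1082 23.77 [  43.6 -112.5  107.7] [-17.   -1.7  16.1]
0.1092 24.07 [  43.6 -112.5  108.3] [-16.   -0.9  14.4]
0.1102 24.37 [  43.6 -112.5  109.1] [-15.2  -1.5  12.7]
0.1112 24.67 [  43.6 -112.5  110. ] [-15.3  -0.9  12.5]
0.1122 24.97 [  43.6 -112.5  110.9] [-15.8  -1.4  12.6]
0.1132 25.27 [  43.6 -112.5  111.8] [-15.9  -1.1  11.9]
0.1142 25.57 [  43.7 -112.5  112.7] [-14.4  -0.4  11. ]
0.1152 25.87 [  43.7 -112.5  113.6] [-14.5  -0.7  10.3]
0.1162 26.17 [  43.7 -112.5  114.5] [-13.4  -0.4   8.8]
0.1172 26.47 [  43.8 -112.5  115.3] [-14.   -1.    7.6]
0.1182 26.77 [  43.9 -112.6  116. ] [-11.7   0.2   5.4]
0.1192 27.07 [  43.9 -112.6  116.3] [-10.1   0.2   0.5]
```

```bash
python3 - <<'E'
from h import *
b=np.load('b.npy'); Y=-.113
for X,z in [(.0503,.1205),(.048,.1205),(.046,.1205),(.044,.1205),(.042,.1205)]:
    env.movel(pt(X,Y,z),None,.02); env.pause(.1); show((X,z),b)
E
```

```text
(0.0503, 0.1205) 27.42 [  43.9 -112.7  117.1] [-9.   1.  -3.4]
(0.048, 0.1205) 27.78 [  43.9 -112.9  118. ] [-6.6  1.1 -4.2]
(0.046, 0.1205) 28.13 [  44.  -113.1  119.3] [-4.8 -0.6 -4.6]
(0.044, 0.1205) 28.48 [  44.  -113.1  120.5] [-3.7 -0.8 -3.2]
(0.042, 0.1205) 28.83 [  43.  -113.   121.1] [ 0.6  0.4 -0.2]
```

```bash
python3 - <<'E'
from h import *
b=np.load('b.npy'); Y=-.113
env.movel(pt(.036,Y,.1215),None,.03); show('back',b)
env.movel(pt(.034,Y,.16),None,.08); env.movel(pt(.0135,Y,.29),None,.15); env.pause(.2); show('up',b)
s=env.sense(); p,d=viewer.read_camera('wrist'); cv2.imwrite('pics/w1.png',p[100:260,180:340,::-1].repeat(3,0).repeat(3,1))
W=wcloud(d,viewer.camera_info('wrist'),s)
hsv=cv2.cvtColor(p,cv2.COLOR_RGB2HSV).astype(int); H,S=hsv[...,0],hsv[...,1]
X=(W[...,:2]-c)@ex; Yy=(W[...,:2]-c)@ey; Z=W[...,2]
lock=(np.abs(X)<.1)&(abs(Yy+.113)<.018)&(Z>.09)&(d>0)
for n,m in [('red',((H<8)|(H>172))&(S>140)),('blue',(H>100)&(H<130)&(S>100))]:
    for e in np.arange(-.03,.08,.004):
        mm=m&lock&(X>=e)&(X<e+.004)
        if mm.sum()>8: print(n,round(e,3),mm.sum(),np.round(np.median(Z[mm]),4))
E
```

```text
back 29.18 [  35.9 -112.9  121.6] [ 0.  -0.7 -0.5]
up 31.04 [  13.2 -113.2  289.1] [-0.4 -0.6 -0.4]
red -0.026 71 0.1169
red -0.022 133 0.1171
red -0.018 100 0.1165
red -0.006 120 0.1168
red -0.002 108 0.117
red 0.002 130 0.1172
red 0.006 123 0.1172
red 0.01 108 0.117
red 0.014 132 0.1172
red 0.018 107 0.1173
red 0.022 122 0.1171
red 0.026 121 0.1172
red 0.03 110 0.1172
red 0.034 121 0.1174
red 0.038 111 0.1169
red 0.042 118 0.1171
red 0.046 111 0.117
red 0.05 119 0.1172
red 0.054 12 0.1165
blue -0.014 96 0.1185
blue -0.01 97 0.1184
blue 0.002 26 0.2917
blue 0.054 125 0.1426
```

View pics/w1.png

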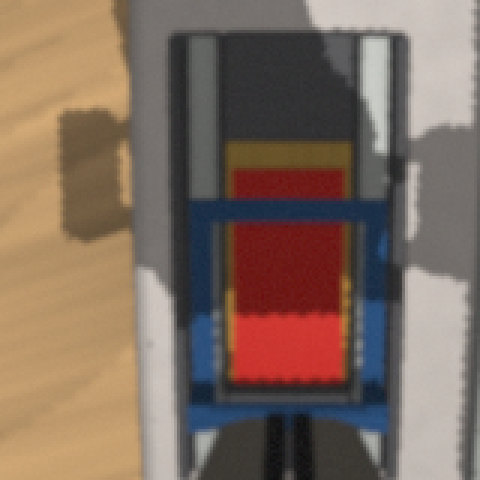

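The crop shows the blue catch bar (row 210) lying across the red block's groove, with the ridge visible behind it at row 185. The rod has slid past the block at row 415. The red flat now sits at 0.1171 m, 8.3 mm below where it started, so the plunger is trapped, and the robot is clear of everything.

```bash
python3 -c "
from station import *
print(workorder.finish_job())"
```

```text
the job is handed in; nothing more can be done
None
```

The transport lock is set and the job is handed in: the keeper is home with its catch bar over the groove, the plunger is trapped about 8.3 mm down, the highest force I read at the wrist was about 30 N, and the arm touched no bottle or jar.

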